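# Fill the tin carrier and lift it level

## Robot

A 6-joint arm with a two-finger parallel gripper is mounted at the origin on a cart in front of the work surface, level with it; the furniture and walls round the work are solid. World frame = base frame: x ahead of the robot, y to its left, z up, the work surface at z = 0. Lengths are in m, angles in degrees, forces in N, time in s.
With the tool pointing down it reaches from about 0.25 to 0.725 m from the base axis. Payload 9.7 kg.
Tool frame: the origin (TCP) lies at the very end of the fingers, on their centre line; the grasp point (between the pads) lies 19 mm behind it; x points along the fingers, z is the direction in which the jaws open and shut, and the axes are right-handed (so a half turn about x gives the same grasp; the last joint's range is limited). The gripper opens to 85 mm and grips with 20 to 120 N. Pads are 22 mm wide; open, the fingers measure 114 mm over their backs; the gripper's body (76 mm by 85 mm) begins 54 mm behind the grasp point. The pads swing forward as they close: fully open they stand 13 mm farther back than shut.
Start: joints at [72.766, 4.979, 10.078, 95.1, 0, 90], TCP at [0.163, 0.525, 0.201] pointing down, gripper open.
Joint ranges: [-179.16, 179.16], [-48.56, 103.87], [-65.8, 70.77], [-126.05, 130.52], [-82.76, 87.17], [-180, 180]. Speed limits (degrees/s): [127.2, 127.2, 147.25, 180, 180, 180].

## Interface

Orientations are given as [roll, pitch, yaw] about the fixed x, y, z axes, in that order (R = Rz(yaw) Ry(pitch) Rx(roll)).
In Python, from workcell import sensors, vision, job_done gives the robot as it stands.
- The arm moves only by the tool carry_out, never from a script. Its argument "increments" is a list of rows, each a list of 7 numbers: the turn, a rotation vector about the tool's x, y, z in degrees, then the shift along the tool's x, y, z in mm, then the opening in per cent of the stroke, from 0 (shut) to 100 (fully open). A call has 1 to 12 rows; each row shifts and turns the commanded pose from where the row before left it, along the tool's axes as they then stand; what a row does not reach is not made up. A row lasts 1/8 s, in which the tool goes at most 62.5 mm and 10.7 degrees, less where a joint would pass 70% of its speed; a pose out of reach is approached as far as the arm can. A call is refused whole if a number of a shift passes 62.5 or a number of a turn 10.7, either way. A call with a gripper value outside its range is refused whole. The fingers move at their own pace and stop on an object; "squeeze" is the grip in N (left out, the last holds). Time passes only in rows, so rows that do not move let the fingers close. It gives the time, the measured TCP pose, the force and the opening at its end, in the units of the state.
- sensors.get_obs(): the state, without advancing time (a new reading comes with each control period).
- vision.camera(name): name is "scene" or "top" or "wrist"; returns the picture (384x512x3 uint8, red, green, blue); there is no depth.
- vision.calibration(name): a dict with "camera_matrix" (3x3 intrinsics, pixels), "extrinsics" (4x4, takes a point from world to camera coordinates); the wrist camera has in their place "mount" (4x4, takes a point from camera to tool coordinates, whose origin is the TCP and whose axes are the tool frame's). Camera axes: x right, y up, looking along -z (the intrinsics and any distortion apply to the point x, -y, -z); pixel columns grow to the right and rows downward; lengths in m; the calibration is good to about 2 mm. A picture is of the moment at which its call begins: read the wrist's pose just before it. calibration takes no time and is no camera call.
- job_done(): hands the job in, once; it reports no verdict.
The state is a dict: "time": time; "q": joint angles; "qd": joint speeds; "joint_efforts": joint torques, N m; "ee_pos": TCP position; "tcp_rot": TCP orientation; "wrist_force": force on the tool from outside, world axes, zero at the start; "torque": the same for the moment, N m; "opening": finger opening in m.
Only numpy, scipy, OpenCV 4.12 (cv2) and the standard library are available. Lean on these libraries where they do the work, as an engineer would, in place of code of your own. Each camera call takes 0.05 s, during which the arm holds its last target.

## Task

Finish loading the wooden tin carrier: stand the blue tin squarely in the middle of its empty cork pad and let go, then stack the yellow tin squarely on top of the blue one and let go. Then take the carrier by its middle handle, lift it about 10 cm clear of the counter with all four tins aboard, and finish there, still holding it in the air, steady and level: do not put it down. Leave the pepper mill, the cup and the tumbler where they are.

Things in the scene. Friction and masses are not known exactly. Their poses are not given: they have to be found in the camera images.
- carrier: loose wooden tin carrier on the counter, 0.3 kg empty: tray 80 mm in x, 254 mm in y; origin at centre of its underside, z up, x away from the robot at yaw 0. Two 62 mm square cork pads at y = -85 mm (carries two white tins) and +85 mm (empty), tops 14 mm up. End lips 26 mm high, inner faces at y = +-122 mm. Bail handle across the middle: rods at x = +-30 mm, wooden bar on top, 132 to 156 mm up
- carrier_handle (a point): centre of the carrier's wooden handle bar, 144 mm above the carrier's underside. The bar is 80 mm long along the carrier's x, 18 mm thick along y and 24 mm high; its axes are the carrier's. The full carrier weighs about 0.8 kg and nearly balances under this point
- empty_pad (a point): centre of the top of the empty cork pad (62 mm square), 14 mm above the carrier's underside, at x = 0, y = +85 mm of the carrier; axes are the carrier's
- blue_tin_center (a point): blue closed square tin, 54 x 54 mm, 48 mm high, with a flat aluminium-coloured lid that is part of it and a blank paper label, about 0.12 kg; point at its centre, 24 mm above its underside; z up, x and y square to its sides. Starts on the counter
- yellow_tin_center (a point): yellow closed square tin, 54 x 54 mm, 48 mm high, with a flat aluminium-coloured lid that is part of it and a blank paper label, about 0.12 kg; point at its centre, 24 mm above its underside; z up, x and y square to its sides. Starts on the counter
- lower_white_tin_center (a point): white closed square tin, 54 x 54 mm, 48 mm high, with a flat aluminium-coloured lid that is part of it and a blank paper label, about 0.12 kg; point at its centre, 24 mm above its underside; z up, x and y square to its sides. Starts on the carrier's pad at y = -85 mm
- upper_white_tin_center (a point): white closed square tin, 54 x 54 mm, 48 mm high, with a flat aluminium-coloured lid that is part of it and a blank paper label, about 0.12 kg; point at its centre, 24 mm above its underside; z up, x and y square to its sides. Starts on top of the lower white tin; its lid is 110 mm above the carrier's underside
- shelf_post (a point): fixed obstacle: a point 0.3 m up on the front face of the shelf's painted wooden upright, 76 mm wide in y, which stands between the carrier and the loose tins and runs up from the counter to the ceiling. Arm and wrist hit it if swung across at working distance: draw the hand back to x = 0.4 m or less before crossing. Shelf boards to its left and right start 43 mm farther back, 0.32 m up (and 0.64 m up on the right)
- pepper_mill: bystander: dark wooden pepper mill, 58 mm across, 170 mm high; origin at the centre of its underside
- cup: bystander: small white and green espresso cup, 63 x 88 mm with its handle, 51 mm high; origin under it at counter level
- tumbler: bystander: small teal glass tumbler, 68 mm across, 84 mm high; origin at the centre of its underside
There are look-alikes about, which are no part of the job. Leave any purple look-alike of the part that bears lower_white_tin_center alone.

How it is judged:
By the outcome, as a careful person would: the job done as asked, in the order asked, and still so for the second after the job is handed in, while the arm keeps its last pose, push and grip.
It also fails if it takes over 67 s, if anything falls off the work surface, if the arm or the gripper's body presses on something with over 40 N, if the wrist force passes 120 N, or if a joint passes its speed limit or range.

## Working session

There is one attempt and no reset: what is moved stays moved. The work goes in short steps, Python scripts to look and compute and a tool call to move; the robot and the scene stay as the last step left them, time stands still between calls to the robot, and variables do not carry over. Pictures are saved under pics/ and viewed, and the job is handed in when it is done.

Besides the shell and the picture viewer there is one more tool, called after "Call:" as a command line: name --pt "numbers of a row" for each row, then --argument value for the rest. carry_out: Moves the arm, as the interface text tells. Its arguments: {"type":"object","properties":{"increments":{"type":"array"},"squeeze":{"type":"number"}},"required":["increments"]}

```bash
ls; mkdir -p pics; python3 - <<'E'
from workcell import sensors, vision
import cv2, numpy as np
np.set_printoptions(precision=4,suppress=True)
print(sensors.get_obs())
for n in ["scene","top","wrist"]:
    im=vision.camera(n); cv2.imwrite(f"pics/{n}0.png",im[:,:,::-1]); print(n,vision.calibration(n))
E
```

```text
pics
{'time': 0.0, 'q': array([72.7636,  5.0111, 10.0339, 95.1004,  0.0018, 89.9988]), 'qd': array([ 0.0843, -0.0581,  0.0005,  0.0067,  0.0116,  0.0553]), 'joint_efforts': array([ -0.0009, -52.0384,  46.4808,   0.0161,  -0.    ,   0.    ]), 'ee_pos': array([0.1629, 0.525 , 0.2007]), 'tcp_rot': array([ 178.7039,   89.9224, -108.5313]), 'wrist_force': array([0.7192, 0.7309, 0.4805]), 'torque': array([-0.0403, -0.0151,  0.0391]), 'opening': 0.08539690172169871}
scene {'camera_matrix': array([[429.4303,   0.    , 260.0276],
       [  0.    , 429.4303, 189.8727],
       [  0.    ,   0.    ,   1.    ]]), 'extrinsics': array([[ 0.6662, -0.7457, -0.002 , -0.3112],
       [ 0.4896,  0.4353,  0.7555, -0.4101],
       [-0.5626, -0.5044,  0.6551, -1.435 ],
       [ 0.    ,  0.    ,  0.    ,  1.    ]])}
top {'camera_matrix': array([[381.6721,   0.    , 256.2017],
       [  0.    , 381.6721, 195.1354],
       [  0.    ,   0.    ,   1.    ]]), 'extrinsics': array([[ 0.0169, -0.9998,  0.0059,  0.0043],
       [ 0.9814,  0.0177,  0.1913, -0.5313],
       [-0.1914,  0.0025,  0.9815, -1.928 ],
       [ 0.    ,  0.    ,  0.    ,  1.    ]])}
wrist {'camera_matrix': array([[309.9543,   0.    , 254.0917],
       [  0.    , 309.9543, 200.3511],
       [  0.    ,   0.    ,   1.    ]]), 'mount': array([[-0.0005,  0.264 , -0.9645, -0.1724],
       [ 0.    ,  0.9645,  0.264 ,  0.067 ],
       [ 1.    ,  0.0001, -0.0005, -0.0006],
       [ 0.    ,  0.    ,  0.    ,  1.    ]])}
```

View pics/scene0.png

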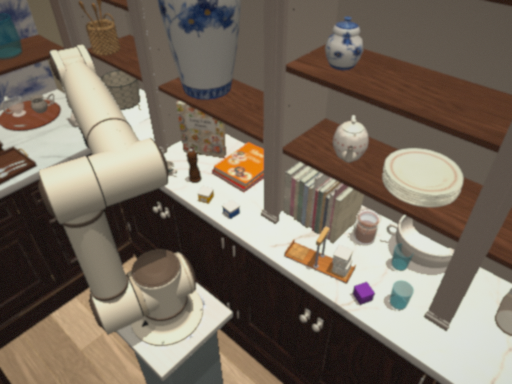

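View pics/top0.png

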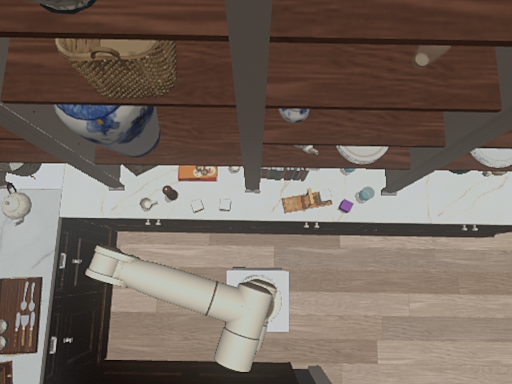

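View pics/wrist0.png

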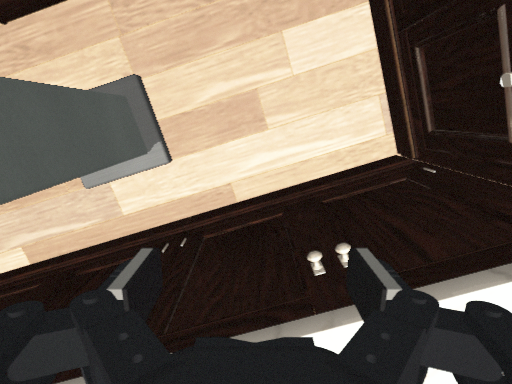

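```bash
cat > h.py <<'E'
import numpy as np, cv2
from scipy.spatial.transform import Rotation as Ro
from workcell import sensors, vision
np.set_printoptions(precision=4,suppress=True)
def pose():
    o=sensors.get_obs(); return o, Ro.from_euler('xyz',o['tcp_rot'],degrees=True).as_matrix(), np.array(o['ee_pos'])
def snap(name,f=None):
    o,R,p=pose(); im=vision.camera(name)[:,:,::-1].copy()
    c=vision.calibration(name); K=np.array(c['camera_matrix'])
    if name=='wrist':
        T=np.eye(4);T[:3,:3]=R;T[:3,3]=p
        C=T@np.array(c['mount'])
    else: C=np.linalg.inv(np.array(c['extrinsics']))
    if f: cv2.imwrite('pics/'+f+'.png',im); np.savez('pics/'+f+'.npz',K=K,C=C)
    return im,K,C
def load(f):
    d=np.load('pics/'+f+'.npz'); return cv2.imread('pics/'+f+'.png'),d['K'],d['C']
def ray(K,C,uv):
    d=np.array([(uv[0]-K[0,2])/K[0,0],-(uv[1]-K[1,2])/K[1,1],-1.]); return C[:3,3],C[:3,:3]@d
def onz(K,C,uv,z):
    o,d=ray(K,C,uv); return o+d*(z-o[2])/d[2]
def proj(K,C,P):
    c=np.linalg.inv(C)@np.append(P,1); return np.array([K[0,0]*c[0]/-c[2]+K[0,2], K[1,1]*c[1]/c[2]+K[1,2]])
E
python3 - <<'E'
from h import *
for n in['scene','top']:
    c=vision.calibration(n); np.savez(f'pics/{n}0.npz',K=np.array(c['camera_matrix']),C=np.linalg.inv(np.array(c['extrinsics'])))
im,K,C=load('top0')
cv2.imwrite('pics/topc.png',cv2.resize(im[150:225,130:400],None,fx=2.9,fy=2.9,interpolation=cv2.INTER_CUBIC))
for uv,z in [((197,205),.048),((225,204),.048),((170,192),.1),((347,206),.05),((253,190),0.)]: print(uv,onz(K,C,uv,z))
im2,K2,C2=load('scene0')
cv2.imwrite('pics/scc.png',cv2.resize(im2[120:330,170:430],None,fx=2.8,fy=2.8,interpolation=cv2.INTER_CUBIC))
for uv,z in [((206,195),.035),((231,210),.035),((320,260),.02)]: print(uv,onz(K2,C2,uv,z))
o,R,p=pose(); print(R)
E
```

```text
(197, 205) [0.4744 0.3184 0.048 ]
(225, 204) [0.4822 0.174  0.048 ]
(170, 192) [0.5299 0.4498 0.1   ]
(347, 206) [ 0.4826 -0.4566  0.05  ]
(253, 190) [0.5687 0.031  0.    ]
(206, 195) [0.4658 0.3073 0.035 ]
(231, 210) [0.4707 0.1626 0.035 ]
(320, 260) [ 0.5095 -0.2578  0.02  ]
[[-0.0003 -0.9551  0.2963]
 [-0.001   0.2963  0.9551]
 [-1.     -0.     -0.001 ]]
```

View pics/topc.png

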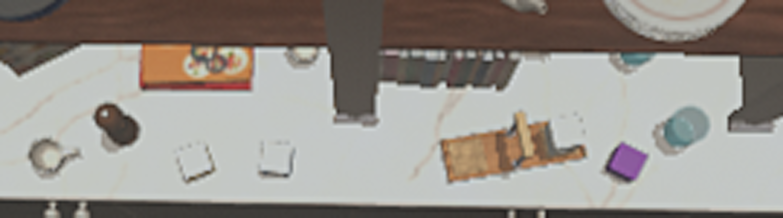

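View pics/scc.png

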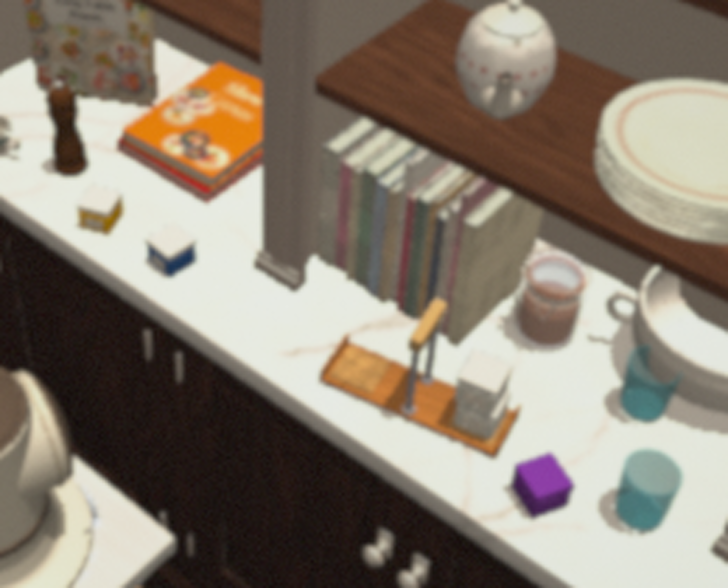

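Call:
carry_out --pt "-8.6 0 0 -10 0 0 100" --pt "-8.6 0 0 -10 0 0 100" --pt "0 0 0 -6 -38 -35 100" --pt "0 0 0 -6 -38 -35 100" --pt "0 0 0 -6 -38 -35 100" --pt "0 0 0 -6 -38 -35 100" --pt "0 0 0 -6 -38 -35 100" --pt "0 0 0 -6 -38 -35 100" --pt "0 0 0 -6 -38 -35 100" --pt "0 0 0 -6 -38 -35 100" --pt "0 0 0 0 0 0 100" --pt "0 0 0 0 0 0 100"

```text
time: 1.65
ee_pos: [0.4666, 0.2451, 0.269]
tcp_rot: [100.3, 90.0, -169.8]
wrist_force: [0.7, 0.7, 0.4]
opening: 0.0857
```

```bash
python3 - <<'E'
from h import *
snap('wrist','w1'); o,R,p=pose(); print(o['time'],p); print(R, o['q'],o['wrist_force'])
E
```

```text
1.7 [0.4663 0.2455 0.2691]
[[-0.0006 -1.      0.0002]
 [-0.0001  0.0002  1.    ]
 [-1.      0.0006 -0.0001]] [ 27.7608   3.9669  16.6637 102.728    0.0115  27.7746] [-0.0905  1.0361 -0.0454]
```

View pics/w1.png

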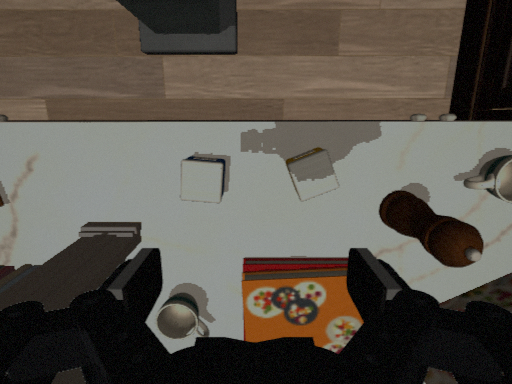

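```bash
python3 - <<'E'
from h import *
im,K,C=load('w1')
cv2.imwrite('pics/w1c.png',cv2.resize(im[135:215,160:360],None,fx=4,fy=4,interpolation=cv2.INTER_CUBIC))
E
```

```text
(no output)
```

View pics/w1c.png

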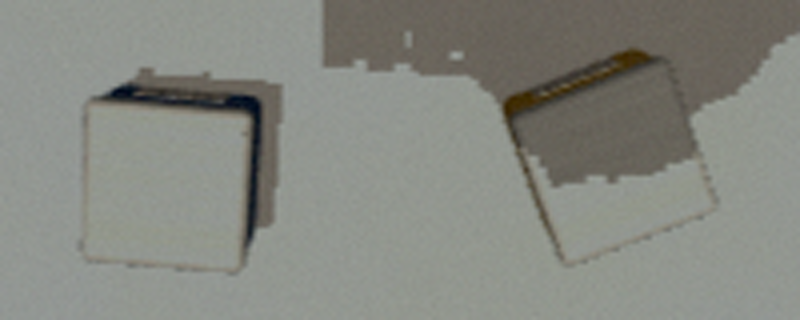

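```bash
cat >> h.py <<'E'
def quad(K,C,pts,z):
    P=np.array([onz(K,C,u,z)[:2] for u in pts]); E=np.roll(P,-1,0)-P
    a=np.degrees(np.arctan2(E[:,1],E[:,0])); a=(a+45)%90-45
    return P.mean(0),np.linalg.norm(E,axis=1),a
E
python3 - <<'E'
from h import *
im,K,C=load('w1')
f=lambda L:[(x/4+160-.4,y/4+135-.4) for x,y in L]
for n,L in dict(b=[(87,98),(255,108),(243,271),(82,260)],y=[(508,112),(668,58),(717,207),(567,264)]).items():
    print(n,*quad(K,C,f(L),.048))
E
```

```text
b [0.481  0.1765] [0.0533 0.0541 0.0529 0.0535] [-3.496  -5.7586 -4.1456 -5.3664]
y [0.4733 0.321 ] [0.0527 0.0516 0.0517 0.0543] [18.7933 21.392  21.7381 22.4427]
```

Call:
carry_out --pt "0 0 0 25 -3 -14 100" --pt "0 0 0 26 -3 -14 100" --pt "0 0 0 26 -3 -14 100" --pt "0 0 0 26 -3 -14 100" --pt "0 0 0 26 -3 -13 100" --pt "4.7 0 0 0 0 0 100" --pt "0 0 0 0 0 0 100"

```text
time: 2.58
ee_pos: [0.481, 0.1769, 0.1403]
tcp_rot: [81.6, 90.0, 167.0]
wrist_force: [-0.4, -0.2, 1.0]
opening: 0.0851
```

```bash
python3 - <<'E'
from h import *
im,_,_=snap('wrist','w2'); o,R,p=pose(); print(o['time'],p); print(R)
cv2.imwrite('pics/w2c.png',cv2.resize(im[130:330,150:350],None,fx=3,fy=3,interpolation=cv2.INTER_CUBIC))
E
```

```text
2.625 [0.4813 0.177  0.1407]
[[ 0.0004 -0.9968  0.0793]
 [ 0.0003  0.0793  0.9968]
 [-1.     -0.0003  0.0003]]
```

View pics/w2c.png

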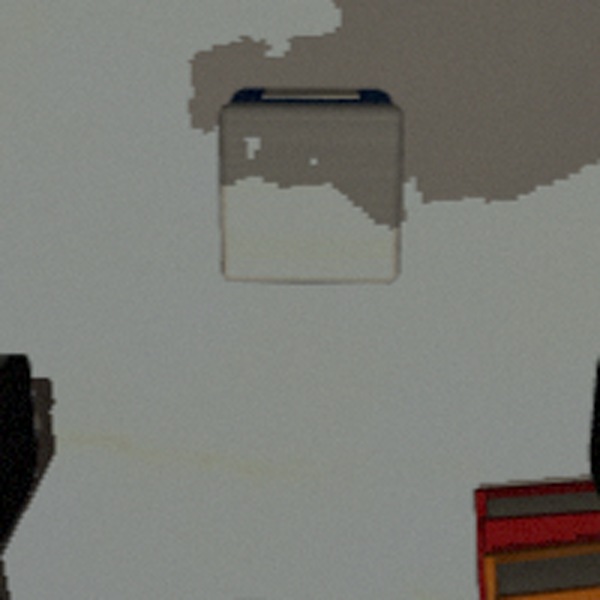

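```bash
python3 - <<'E'
from h import *
im,K,C=load('w2')
q=quad(K,C,[(x/3+150-.3,y/3+130-.3) for x,y in [(221,104),(403,106),(400,282),(223,280)]],.048); print(*q)
o,R,p=pose(); d=np.append(q[0],.018)-p; print('shift tool mm',R.T@d*1000, p)
E
```

```text
[0.4812 0.1761] [0.0521 0.0533 0.0533 0.0533] [-5.2599 -4.1332 -5.3186 -5.4725]
shift tool mm [122.6761   0.0974  -0.9076] [0.4813 0.177  0.1407]
```

Call:
carry_out --pt "0 0 0 30 0 0 100" --pt "0 0 0 40 0 -1 100" --pt "0 0 0 35 0 0 100" --pt "0 0 0 17.7 0 0 100" --pt "0 0 0 0 0 0 100" --pt "0 0 0 0 0 0 40" --pt "0 0 0 0 0 0 40" --pt "0 0 0 0 0 0 40" --pt "0 0 0 0 0 0 40" --pt "0 0 0 0 0 0 40" --squeeze 35

```text
time: 3.88
ee_pos: [0.4817, 0.1751, 0.0178]
tcp_rot: [-110.1, 90.0, -24.8]
wrist_force: [0.3, 0.4, -0.6]
opening: 0.0342
```

```bash
python3 - <<'E'
from h import *
snap('wrist','w3'); o,R,p=pose(); print(o['time'],p,o['opening'],o['wrist_force']); print(R)
im,_,_=snap('scene','s3')
cv2.imwrite('pics/s3c.png',cv2.resize(im[150:260,170:300],None,fx=4,fy=4,interpolation=cv2.INTER_CUBIC))
E
```

```text
3.925 [0.4817 0.1751 0.0177] 0.03396796696416721 [-0.4613  0.6051 -0.1823]
[[-0.     -0.9966  0.0826]
 [-0.      0.0826  0.9966]
 [-1.      0.     -0.    ]]
```

View pics/w3.png

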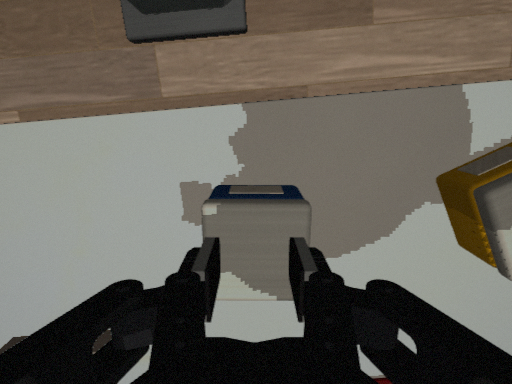

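View pics/s3c.png

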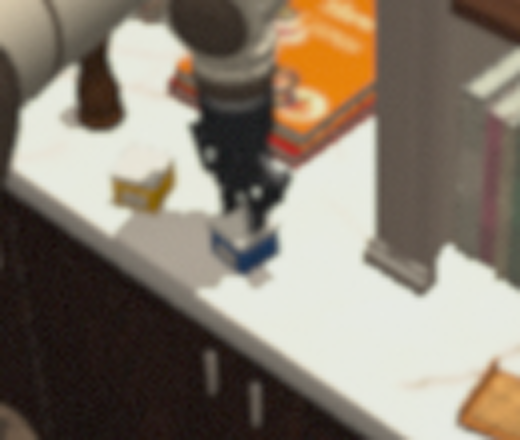

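```bash
python3 - <<'E'
from h import *
im,K,C=load('w3')
for uv in [(203,203),(310,203),(255,300)]: print(onz(K,C,uv,.048))
print(C[:3,3]); 
o,R,p=pose()
print('tcp px',proj(K,C,p), 'grasp px',proj(K,C,p+[0,0,.019]))
for z in (0,.02,.04,.06,.08): print(z, proj(K,C,[p[0],p[1]+.02,z+p[2]]))
print(o['joint_efforts'])
cv2.imwrite('pics/w3c.png',cv2.resize(im[170:370,150:370],None,fx=3,fy=3,interpolation=cv2.INTER_CUBIC))
E
```

```text
[0.4528 0.1526 0.048 ]
[0.457  0.2034 0.048 ]
[0.5072 0.173  0.048 ]
[0.4147 0.1801 0.1901]
tcp px [254.8258 232.7233] grasp px [254.925  245.6892]
0 [288.4736 230.1052]
0.02 [292.5287 243.5618]
0.04 [297.6625 260.5977]
0.06 [304.3714 282.8605]
0.08 [313.5115 313.1913]
[ -0.0026 -46.6174  46.1812   0.0025  -0.0002  -0.0003]
```

View pics/w3c.png

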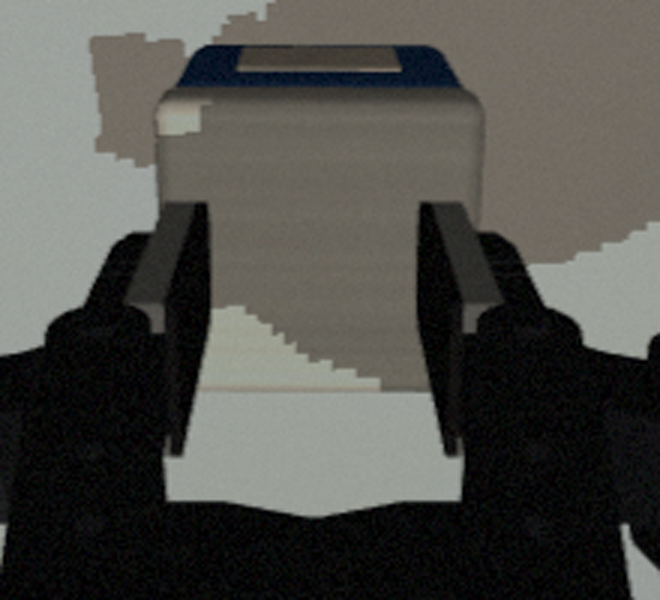

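```bash
python3 - <<'E'
from h import *
im,K,C=load('s3')
print(C[:3,3])
o,R,p=pose()
for z in (0,.0178,.026,.04,.048,.06,.08): print(z,[proj(K,C,[p[0],p[1]+s,z]).round(1) for s in (-.017,0,.017)])
cv2.imwrite('pics/s3d.png',cv2.resize(im[185:225,210:250],None,fx=14,fy=14,interpolation=cv2.INTER_NEAREST))
E
```

```text
[-0.3992 -0.7773  1.2493]
0 [array([234. , 215.2]), array([231.1, 213.3]), array([228.2, 211.5])]
0.0178 [array([233.8, 212.2]), array([230.9, 210.3]), array([228. , 208.4])]
0.026 [array([233.7, 210.7]), array([230.8, 208.8]), array([227.9, 207. ])]
0.04 [array([233.6, 208.2]), array([230.6, 206.4]), array([227.7, 204.5])]
0.048 [array([233.5, 206.8]), array([230.6, 204.9]), array([227.6, 203.1])]
0.06 [array([233.4, 204.7]), array([230.4, 202.8]), array([227.5, 200.9])]
0.08 [array([233.2, 201. ]), array([230.2, 199.2]), array([227.2, 197.3])]
```

View pics/s3d.png

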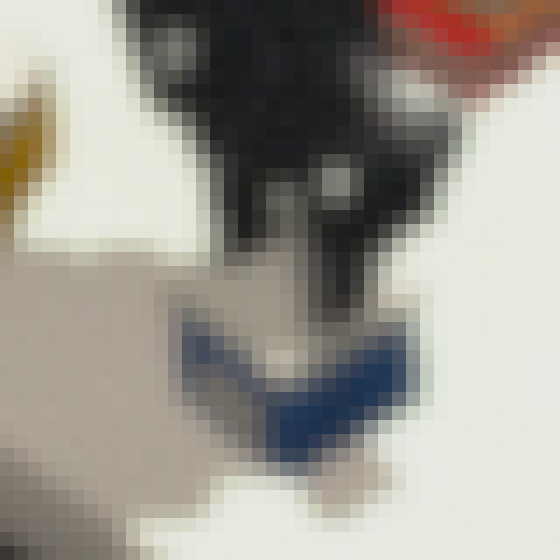

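Call:
carry_out --pt "0 0 0 -30 0 0 40" --pt "0 0 0 -30 0 0 40" --pt "0 0 0 0 0 0 63" --pt "0 0 0 0 0 0 63" --pt "0 0 0 0 0 0 63"

```text
time: 4.6
ee_pos: [0.4811, 0.1749, 0.0766]
tcp_rot: [113.6, 89.9, -161.1]
wrist_force: [-0.1, -0.3, -0.2]
opening: 0.0539
```

```bash
python3 - <<'E'
from h import *
im,_,_=snap('wrist','w4'); o,R,p=pose(); print(o['time'],p,o['opening'],o['wrist_force'])
ims,K,C=snap('scene','s4')
for z in (0,.02,.03,.04): print(z,[proj(K,C,[p[0],p[1]+s,p[2]+z]).round(1) for s in (-.027,0,.027)])
A=cv2.resize(im[170:370,150:370],None,fx=2,fy=2,interpolation=cv2.INTER_CUBIC)
B=cv2.resize(ims[170:220,205:255],None,fx=8,fy=8,interpolation=cv2.INTER_NEAREST)
W=np.zeros((400,840,3),np.uint8); W[:,:440]=A; W[:,440:]=B; cv2.imwrite('pics/m4.png',W[:,:800])
E
```

```text
4.65 [0.4812 0.1749 0.0767] 0.05367831507771609 [-0.0369 -0.1155  0.5577]
0 [array([234.9, 202.8]), array([230.2, 199.8]), array([225.5, 196.9])]
0.02 [array([234.7, 199.2]), array([229.9, 196.2]), array([225.2, 193.2])]
0.03 [array([234.6, 197.3]), array([229.8, 194.3]), array([225.1, 191.4])]
0.04 [array([234.5, 195.4]), array([229.7, 192.4]), array([224.9, 189.5])]
```

View pics/m4.png

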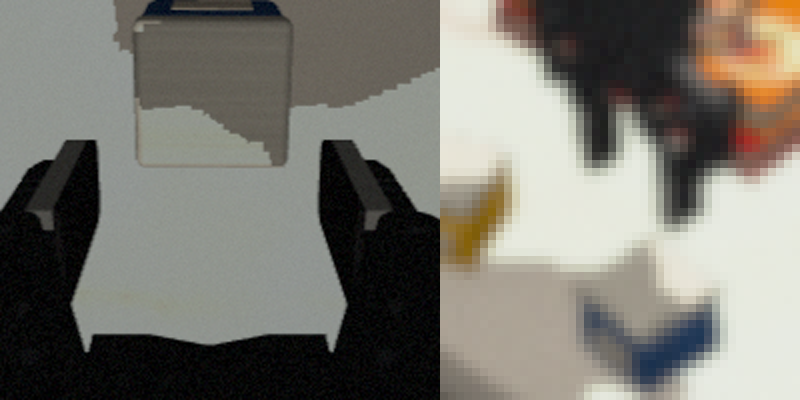

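```bash
python3 - <<'E'
from h import *
im,K,C=load('w4')
cs=[(x/2+150-.25,y/2+170-.25) for x,y in [(135,20),(292,19),(288,166),(138,165)]]
for z in (.04,.048): print(*quad(K,C,cs,z))
o,R,p=pose()
# pad near edges at tip, expected
for dx in(.025,.03,.035):
  print(dx,[proj(K,C,p+R@np.array([-dx,.011,s])) for s in(-.027,.027)],[proj(K,C,p+R@np.array([-dx,-.011,s])) for s in(-.027,.027)])
E
```

```text
[0.4836 0.1759] [0.0539 0.0548 0.055  0.0541] [-4.3649 -4.2478 -5.1493 -5.3618]
[0.4809 0.176 ] [0.0518 0.0527 0.0529 0.052 ] [-4.3649 -4.2478 -5.1493 -5.3618]
0.025 [array([201.7707, 230.8685]), array([308.5256, 230.8417])] [array([203.6424, 270.2375]), array([306.5874, 270.2066])]
0.03 [array([200.1145, 234.5271]), array([310.2575, 234.4989])] [array([202.1043, 274.9652]), array([308.1964, 274.9327])]
0.035 [array([198.3496, 238.4255]), array([312.103 , 238.3959])] [array([200.4691, 279.991 ]), array([309.9068, 279.9568])]
```

Call:
carry_out --pt "0 0 0 0 -1 1 85" --pt "0 0 0 0 0 0 85" --pt "0 0 0 0 0 0 85" --pt "0 0 0 25 0 0 85" --pt "0 0 0 25 0 0 85" --pt "0 0 0 18 0 0 85" --pt "0 0 0 8 0 0 85" --pt "0 0 0 0 0 0 85"

```text
time: 5.7
ee_pos: [0.4826, 0.176, 0.0016]
tcp_rot: [117.7, 90.0, -157.0]
wrist_force: [-0.5, -0.7, -0.8]
opening: 0.0727
```

Call:
carry_out --pt "0 0 0 6 0 0 85" --pt "0 0 0 6 0 0 85" --pt "0 0 0 0 0 0 40" --pt "0 0 0 0 0 0 40" --pt "0 0 0 0 0 0 40" --pt "0 0 0 0 0 0 40" --squeeze 35

```text
time: 6.45
ee_pos: [0.4827, 0.1761, -0.0103]
tcp_rot: [50.3, 90.0, 135.6]
wrist_force: [-0.4, 0.6, -1.7]
opening: 0.0536
```

Call:
carry_out --pt "0 0 0 -12 0 0 40" --pt "0 0 0 -30 0 0 40" --pt "-4.7 0 0 -40 0 0 40" --pt "0 0 0 -45 15 0 40" --pt "0 0 0 -45 32 0 40" --pt "0 0 0 -45 36 0 40" --pt "0 0 0 -40 30 -20 40" --pt "0 0 0 0 0 -40 40" --pt "0 0 0 0 0 -46 40" --pt "0 0 0 0 0 -46 40" --pt "0 0 0 0 0 -46 40" --pt "0 0 0 0 0 -46 40"

```text
time: 7.95
ee_pos: [0.3692, -0.0693, 0.2478]
tcp_rot: [-99.7, 89.9, -9.7]
wrist_force: [1.3, 0.3, -1.9]
opening: 0.0531
```

Call:
carry_out --pt "-5 0 0 0 0 -46 40" --pt "0 0 0 0 0 -46 40" --pt "-4 0 0 0 0 -30 40" --pt "0 0 0 0 -25 -10 40" --pt "0 0 0 0 -25 0 40" --pt "0 0 0 0 0 0 40" --pt "0 0 0 0 0 0 40"

```text
time: 8.82
ee_pos: [0.4267, -0.1916, 0.2472]
tcp_rot: [-160.4, 90.0, -61.4]
wrist_force: [0.4, -0.1, -1.5]
opening: 0.0536
```

```bash
python3 - <<'E'
from h import *
im,_,_=snap('wrist','w5'); o,R,p=pose(); print(o['time'],p,o['opening'],o['wrist_force']);print(R)
E
```

```text
8.875 [ 0.4266 -0.1916  0.2473] 0.05346144494130447 [-0.3344 -0.2063 -1.8907]
[[ 0.0004 -0.9878 -0.156 ]
 [-0.0002 -0.156   0.9878]
 [-1.     -0.0003 -0.0003]]
```

View pics/w5.png

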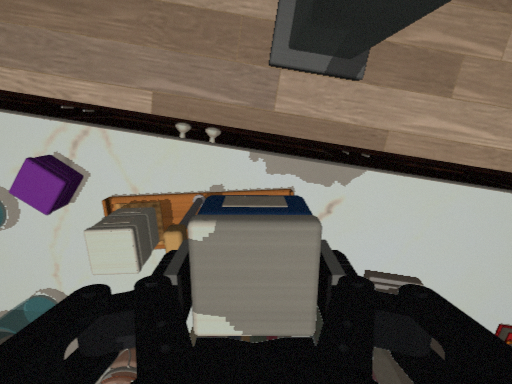

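Call:
carry_out --pt "0 0 0 0 -6 -35 40" --pt "0 0 0 0 -5 -40 40" --pt "0 0 0 0 -5 -40 40" --pt "0 0 0 0 -5 -30 40" --pt "0 0 0 0 0 0 40" --pt "0 0 0 0 0 0 40"

```text
time: 9.62
ee_pos: [0.4699, -0.3312, 0.2471]
tcp_rot: [-39.6, 90.0, 59.3]
wrist_force: [-0.3, -0.1, -0.1]
opening: 0.0535
```

```bash
python3 - <<'E'
from h import *
im,_,_=snap('wrist','w6'); o,R,p=pose(); print(o['time'],p,o['opening'],o['wrist_force']);print(R)
cv2.imwrite('pics/w6c.png',cv2.resize(im[120:320,250:512],None,fx=3,fy=3,interpolation=cv2.INTER_CUBIC))
E
```

```text
9.675 [ 0.47   -0.3309  0.2473] 0.0533167147773108 [-0.209   0.1051 -1.2934]
[[ 0.0004 -0.9877 -0.1561]
 [-0.0002 -0.1561  0.9877]
 [-1.     -0.0004 -0.0002]]
```

View pics/w6.png

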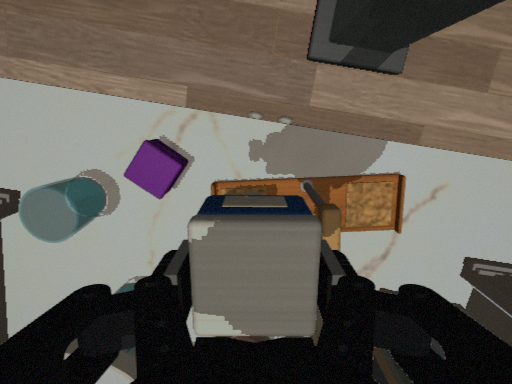

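View pics/w6c.png

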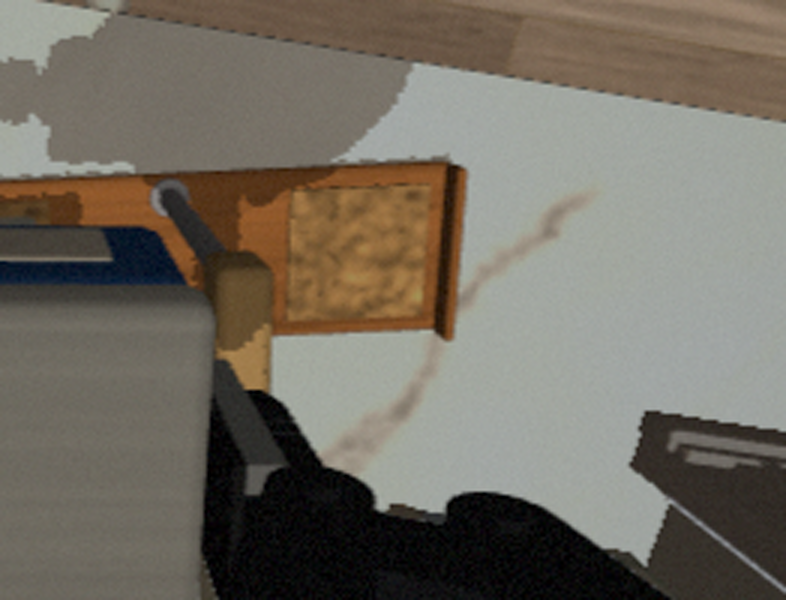

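```bash
python3 - <<'E'
from h import *
im,K,C=load('w6')
cs=[(x/3+250-.33,y/3+120-.33) for x,y in [(290,190),(433,185),(423,317),(287,322)]]
for z in (.009,.014): print(*quad(K,C,cs,z))
# end lip top outer corners
f=lambda x,y:(x/3+250-.33,y/3+120-.33)
print(onz(K,C,f(466,170),.026),onz(K,C,f(455,338),.026))
hsv=cv2.cvtColor(im,cv2.COLOR_BGR2HSV)
# near-edge direction of the tray (base of tray)
print(onz(K,C,f(250,172),.009),onz(K,C,f(440,162),.009),onz(K,C,(213,184),.009))
print(onz(K,C,f(170,190),.01))
E
```

```text
[ 0.4959 -0.1668] [0.0643 0.0631 0.0635 0.0633] [10.995  11.5292 11.1813 12.1803]
[ 0.4948 -0.169 ] [0.0635 0.0623 0.0628 0.0625] [10.995  11.5292 11.1813 12.1803]
[ 0.448  -0.1379  0.026 ] [ 0.5233 -0.121   0.026 ]
[ 0.4659 -0.2245  0.009 ] [ 0.4482 -0.1415  0.009 ] [ 0.5005 -0.3828  0.009 ]
[ 0.4794 -0.2585  0.01  ]
```

```bash
python3 - <<'E'
from h import *
im,K,C=load('w6')
cv2.imwrite('pics/w6d.png',cv2.resize(im[180:350,170:340],None,fx=4,fy=4,interpolation=cv2.INTER_CUBIC))
E
```

```text
(no output)
```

View pics/w6d.png

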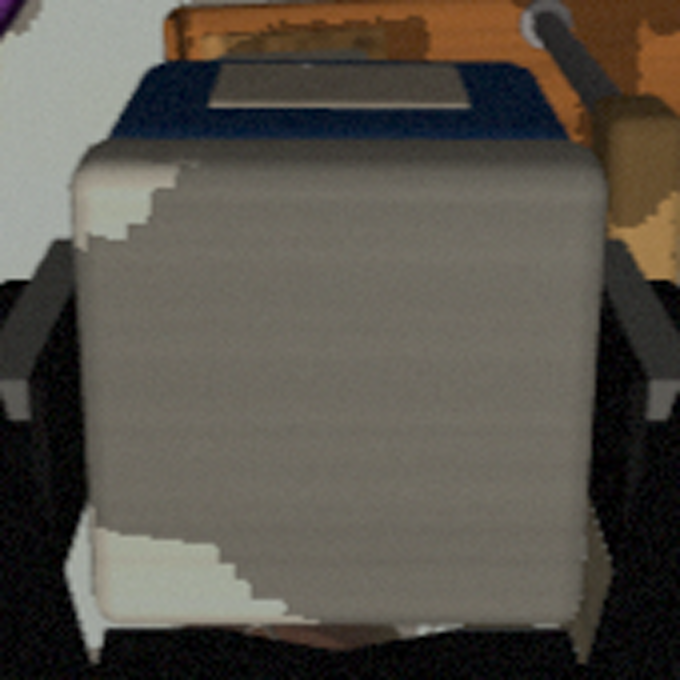

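```bash
python3 - <<'E'
from h import *
im,K,_=load('w6'); M=np.array(vision.calibration('wrist')['mount'])
for X in (-.050,-.0583,-.064):
    P=[]
    for x,y in [(74,165),(606,167),(580,625),(98,625)]:
        o,d=ray(K,M,(x/4+170-.4,y/4+180-.4)); P.append((o+d*(X-o[0])/d[0])[1:])
    P=np.array(P); print(X,P.mean(0)*1000,np.linalg.norm(np.roll(P,-1,0)-P,axis=1), np.degrees(np.arctan2(*(P[1]-P[0]))))
o,R,p=pose()
a=np.radians(12); Rn=np.array([[0,-np.cos(a),-np.sin(a)],[0,-np.sin(a),np.cos(a)],[-1,0,0]])
pad=np.array([.4947,-.1695,0])
for ty in(0,.001): 
    t=pad-Rn@np.array([0,ty,0]); t[2]=.10
    print(t, Rn.T@(t-p)*1000)
E
```

```text
-0.05 [-3.4027 -0.183 ] [0.0555 0.0563 0.056  0.0565] -0.23636639504656093
-0.0583 [ 1.3906 -0.1989] [0.0517 0.0524 0.0522 0.0526] -0.23636639504656323
-0.064 [ 4.6824 -0.2098] [0.0491 0.0498 0.0496 0.05  ] -0.23636639504656048
[ 0.4947 -0.1695  0.1   ] [147.3044 -57.709  152.7537]
[ 0.4957 -0.1693  0.1   ] [147.3044 -58.709  152.7537]
```

Call:
carry_out --pt "-3 0 0 0 0 0 40" --pt "0 0 0 0 -14 38 40" --pt "0 0 0 0 -15 39 40" --pt "0 0 0 0 -15 38 40" --pt "0 0 0 10 -14 38 40" --pt "0 0 0 40 0 0 40" --pt "0 0 0 45 0 0 40" --pt "0 0 0 45 0 0 40" --pt "0 0 0 30 0 0 40" --pt "0 0 0 0 0 0 40" --pt "0 0 0 0 0 0 40"

```text
time: 11.05
ee_pos: [0.4959, -0.1698, 0.0786]
tcp_rot: [-120.1, 89.9, -18.1]
wrist_force: [0.0, 0.0, -0.6]
opening: 0.0529
```

```bash
python3 - <<'E'
from h import *
im,_,_=snap('wrist','w7'); o,R,p=pose(); print(o['time'],p,o['opening'],o['wrist_force']);print(R)
print(np.degrees(np.arctan2(-R[0,2],R[1,2])))
a=np.radians(12); t=np.array([.4949,-.1695,.0037]); print(R.T@(t-p)*1000)
E
```

```text
11.1 [ 0.4963 -0.17    0.0788] 0.05334786610605802 [-0.3031 -0.3411 -0.4773]
[[ 0.0027 -0.9782 -0.2077]
 [-0.0009 -0.2077  0.9782]
 [-1.     -0.0025 -0.0015]]
11.987696473877758
[75.1272  1.407   0.8618]
```

View pics/w7.png

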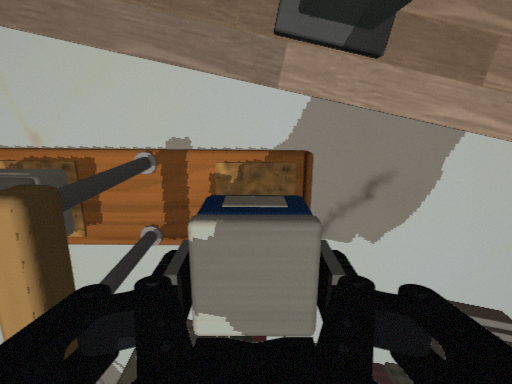

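```bash
python3 - <<'E'
from h import *
im,K,C=load('w7')
cv2.imwrite('pics/w7c.png',cv2.resize(im[135:255,130:330],None,fx=4,fy=4,interpolation=cv2.INTER_CUBIC))
E
```

```text
(no output)
```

View pics/w7c.png

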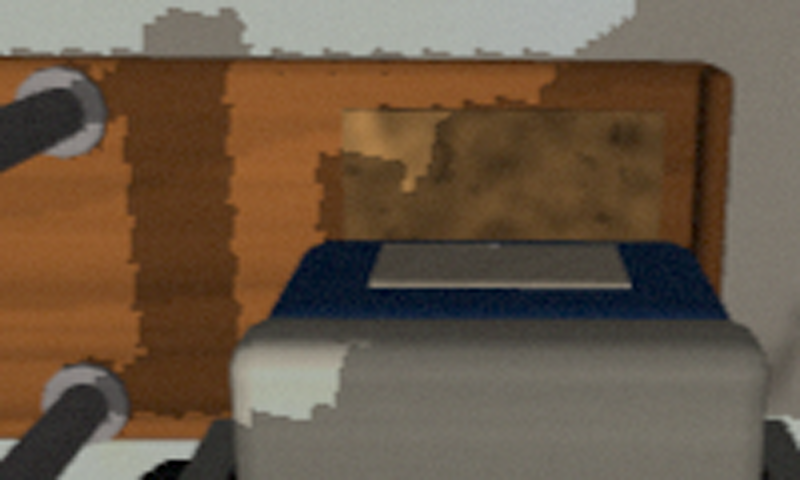

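```bash
python3 - <<'E'
from h import *
im,K,C=load('w7'); o,R,p=pose()
f=lambda x,y:(x/4+130-.4,y/4+135-.4)
for z in(.01,.014):
    a=onz(K,C,f(341,109),z);b=onz(K,C,f(663,111),z); e=(b-a); L=np.linalg.norm(e); u=e/L; n=np.array([-u[1],u[0],0])
    if n[0]<0:n=-n
    c=(a+b)/2+n*.031; print(L,c,np.degrees(np.arctan2(-u[0],u[1])), 'tool',R.T@(c-p)*1000)
r1=onz(K,C,f(60,112),.01);r2=onz(K,C,f(85,400),.01);print('rods',r1,r2,np.linalg.norm(r1-r2),(r1+r2)/2)
E
```

```text
0.06276142841152849 [ 0.4948 -0.1698  0.01  ] 11.644763699758602 tool [68.8272  1.5157  0.6117]
0.061719195815315236 [ 0.4943 -0.1699  0.014 ] 11.644763699758576 tool [64.8258  2.0963  0.5952]
rods [ 0.4828 -0.2603  0.01  ] [ 0.5417 -0.2482  0.01  ] 0.06010599104311086 [ 0.5122 -0.2542  0.01  ]
```

Call:
carry_out --pt "0 0 0 20 1.3 0.4 40" --pt "0 0 0 25 0 0 40" --pt "0 0 0 18 0 0 40" --pt "0 0 0 8 0 0 40" --pt "0 0 0 2 0 0 40" --pt "0 0 0 0 0 0 40"

```text
time: 11.85
ee_pos: [0.4945, -0.17, 0.0044]
tcp_rot: [-118.5, 89.9, -16.6]
wrist_force: [-0.3, 0.1, -0.9]
opening: 0.0533
```

Call:
carry_out --pt "0 0 0 1 0 0 40" --pt "0 0 0 0 0 0 40"

```text
time: 12.1
ee_pos: [0.4947, -0.17, 0.0035]
tcp_rot: [-118.6, 89.9, -16.6]
wrist_force: [-0.3, -0.4, 3.5]
opening: 0.0534
```

Call:
carry_out --pt "0 0 0 0 0 0 75" --pt "0 0 0 0 0 0 75" --pt "0 0 0 0 0 0 75" --pt "0 0 0 -10 0 0 75" --pt "0 0 0 -30 0 0 75" --pt "0 0 0 -45 0 0 75" --pt "0 0 0 -40 10 0 75" --pt "0 0 0 0 0 0 100" --pt "0 0 0 0 0 0 100"

```text
time: 13.22
ee_pos: [0.4843, -0.1719, 0.1276]
tcp_rot: [-96.6, 90.0, 5.4]
wrist_force: [0.1, 0.5, -0.6]
opening: 0.0855
```

```bash
python3 - <<'E'
from h import *
im,_,_=snap('wrist','w8'); o,R,p=pose(); print(o['time'],p,o['opening'],o['wrist_force'])
cv2.imwrite('pics/w8c.png',cv2.resize(im[130:290,140:360],None,fx=3.6,fy=3.6,interpolation=cv2.INTER_CUBIC))
E
```

```text
13.275 [ 0.484  -0.1718  0.1269] 0.08542191715170801 [-0.2915 -0.1022  0.1217]
```

View pics/w8c.png

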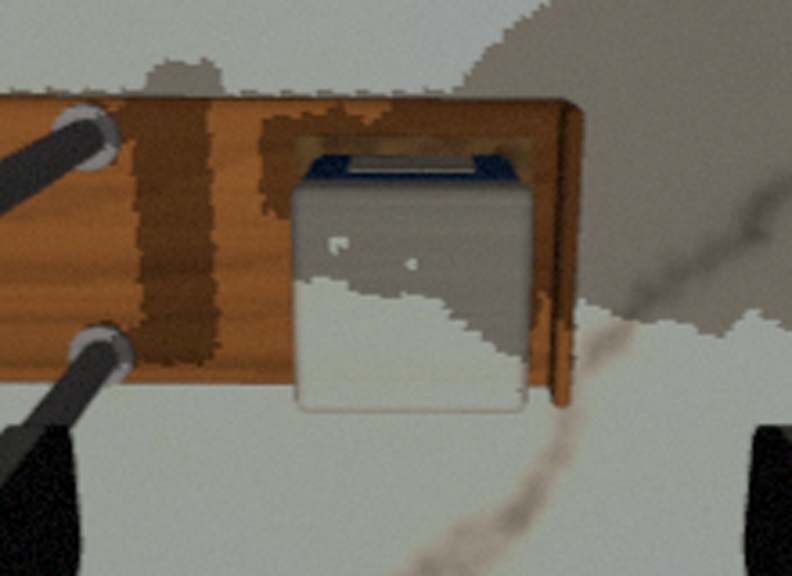

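```bash
python3 - <<'E'
from h import *
im,K,C=load('w8')
f=lambda x,y:(x/3.6+140-.36,y/3.6+130-.36)
for z in(.058,.062): print(*quad(K,C,[f(*c) for c in [(293,185),(532,187),(525,411),(297,409)]],z))
a=onz(K,C,f(297,137),.014);b=onz(K,C,f(534,138),.014); print(a,b,np.linalg.norm(a-b))
u=(b-a)/np.linalg.norm(b-a); n=np.array([-u[1],u[0],0]); n*=np.sign(n[0]); print('pad c',(a+b)/2+n*.031)
c=onz(K,C,f(415,154),.014); print('strip',(c-a)@n)
r1=onz(K,C,f(86,138),.01);r2=onz(K,C,f(101,353),.01);print('rods',r1,r2,np.linalg.norm(r1-r2),(r1+r2)/2)
E
```

```text
[ 0.4942 -0.1702] [0.0528 0.0534 0.0533 0.0534] [11.4668 11.8344 11.408  11.3494]
[ 0.4929 -0.1704] [0.052  0.0525 0.0524 0.0525] [11.4668 11.8344 11.408  11.3494]
[ 0.4706 -0.2054  0.014 ] [ 0.4581 -0.1455  0.014 ] 0.06121465566843221
pad c [ 0.4947 -0.1692  0.014 ]
strip 0.004312882099105445
rods [ 0.483  -0.2597  0.01  ] [ 0.5416 -0.2478  0.01  ] 0.05983267747152224 [ 0.5123 -0.2538  0.01  ]
```

Call:
carry_out --pt "0 0 0 -24 37 8 100" --pt "0 0 0 -24 37 9 100" --pt "0 0 0 -24 37 8 100" --pt "-9.2 0 0 0 0 0 100" --pt "0 0 0 0 -17 44 100" --pt "0 0 0 0 -17 44 100" --pt "0 0 0 0 -17 44 100" --pt "0 0 0 0 -17 44 100" --pt "0 0 0 0 -17 44 100" --pt "0 0 0 0 -16 43 100" --pt "0 0 0 0 -16 43 100" --pt "0 0 0 0 -16 43 100"

```text
time: 14.78
ee_pos: [0.3679, 0.2045, 0.1985]
tcp_rot: [100.8, 89.9, -148.0]
wrist_force: [0.9, -0.5, -1.1]
opening: 0.0855
```

Call:
carry_out --pt "0 0 0 0 -16 43 100" --pt "0 0 0 20 -40 10 100" --pt "0 0 0 20 -41 10 100" --pt "0 0 0 20 -40 10 100" --pt "0 0 0 0 0 0 100" --pt "0 0 0 0 0 0 100"

```text
time: 15.52
ee_pos: [0.4693, 0.3202, 0.1388]
tcp_rot: [103.5, 89.9, -145.3]
wrist_force: [-0.1, -0.2, 0.3]
opening: 0.0854
```

```bash
python3 - <<'E'
from h import *
im,_,_=snap('wrist','w9'); o,R,p=pose(); print(o['time'],p,o['opening'],o['wrist_force'],np.degrees(np.arctan2(-R[0,2],R[1,2])))
cv2.imwrite('pics/w9c.png',cv2.resize(im[130:290,140:360],None,fx=3.6,fy=3.6,interpolation=cv2.INTER_CUBIC))
E
```

```text
15.575 [0.4694 0.3202 0.1397] 0.08563351779728051 [-0.1348  0.7436  0.3652] 21.16700815285084
```

View pics/w9c.png

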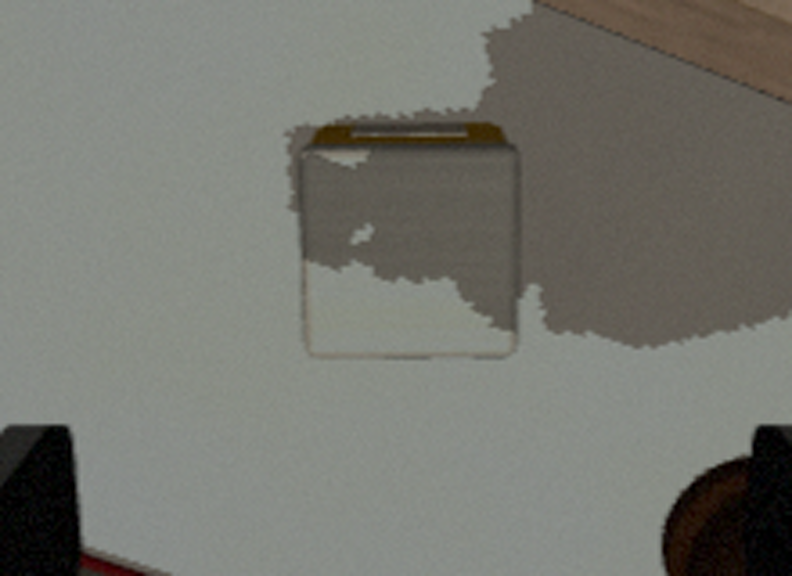

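```bash
python3 - <<'E'
from h import *
im,K,C=load('w9'); o,R,p=pose()
f=lambda x,y:(x/3.6+140-.36,y/3.6+130-.36)
for z in(.044,.048):
    q=quad(K,C,[f(*c) for c in [(302,147),(520,146),(516,357),(306,356)]],z); print(*q, 'shift',R.T@(np.append(q[0],-.0103)-p)*1000)
_,K,C=load('w1'); print(onz(K,C,(466,248),.17),onz(K,C,(460,243),.15),onz(K,C,(397,206),.02))
E
```

```text
[0.4747 0.3217] [0.0527 0.0542 0.0535 0.0537] [21.4377 21.5498 20.8831 20.7761] shift [150.0189  -5.5856  -0.458 ]
[0.4737 0.3214] [0.052  0.0534 0.0527 0.0529] [21.4377 21.5498 20.8831 20.7761] shift [150.0196  -4.5     -0.454 ]
[0.5208 0.4455 0.17  ] [0.5242 0.4533 0.15  ] [0.5232 0.4472 0.02  ]
```

Call:
carry_out --pt "0 0 0 30 -5 -0.5 90" --pt "0 0 0 40 0 0 90" --pt "0 0 0 40 0 0 90" --pt "0 0 0 28 0 0 90" --pt "0 0 0 12 0 0 90" --pt "0 0 0 0 0 0 90" --pt "0 0 0 0 0 0 40" --pt "0 0 0 0 0 0 40" --pt "0 0 0 0 0 0 40" --pt "0 0 0 0 0 0 40"

```text
time: 16.82
ee_pos: [0.4757, 0.3225, -0.0085]
tcp_rot: [-77.7, 89.8, 33.5]
wrist_force: [-1.4, -0.4, 5.3]
opening: 0.0535
```

Call:
carry_out --pt "0 0 0 -10 0 0 40" --pt "0 0 0 -30 0 0 40" --pt "0 0 0 -42 0 0 40" --pt "0 0 0 -44 0 0 40" --pt "0 0 0 -44 30 -7 40" --pt "0 0 0 -40 30 -7 40" --pt "0 0 0 -20 32 -7 40" --pt "0 0 0 0 33 -8 40" --pt "0 0 0 0 17 -44 40" --pt "0 0 0 0 17 -44 40" --pt "0 0 0 0 17 -44 40" --pt "0 0 0 0 17 -44 40"

```text
time: 18.32
ee_pos: [0.3684, 0.0597, 0.2205]
tcp_rot: [-104.1, 89.9, 7.1]
wrist_force: [1.0, 0.2, -1.2]
opening: 0.0534
```

Call:
carry_out --pt "0 0 0 0 17 -44 40" --pt "0 0 0 0 16 -43 40" --pt "0 0 0 0 16 -43 40" --pt "0 0 0 0 16 -43 40" --pt "0 0 0 0 16 -43 40" --pt "9.4 0 0 0 0 0 40" --pt "0 0 0 0 0 0 40" --pt "0 0 0 0 0 0 40"

```text
time: 19.32
ee_pos: [0.3713, -0.1693, 0.2201]
tcp_rot: [-121.3, 90.0, -19.3]
wrist_force: [0.2, -0.1, -1.3]
opening: 0.0533
```

```bash
python3 - <<'E'
from h import *
im,_,_=snap('wrist','w10'); o,R,p=pose(); print(o['time'],p,o['opening'],o['wrist_force'],np.degrees(np.arctan2(-R[0,2],R[1,2])))
t=np.array([.494,-.170,.14]); print(R.T@(t-p)*1000)
E
```

```text
19.375 [ 0.3714 -0.1692  0.2201] 0.053179952883319184 [-0.0405  0.3725 -1.8055] 11.976261435785894
[  80.1148 -119.7605  -26.226 ]
```

View pics/w10.png

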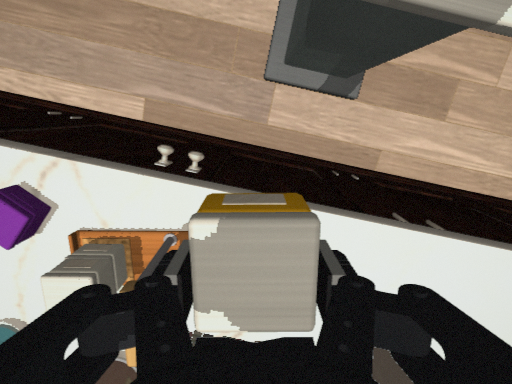

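```bash
python3 - <<'E'
from h import *
im,K,C=load('w10')
cv2.imwrite('pics/w10d.png',cv2.resize(im[180:350,170:340],None,fx=4,fy=4,interpolation=cv2.INTER_CUBIC))
E
```

```text
(no output)
```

View pics/w10d.png

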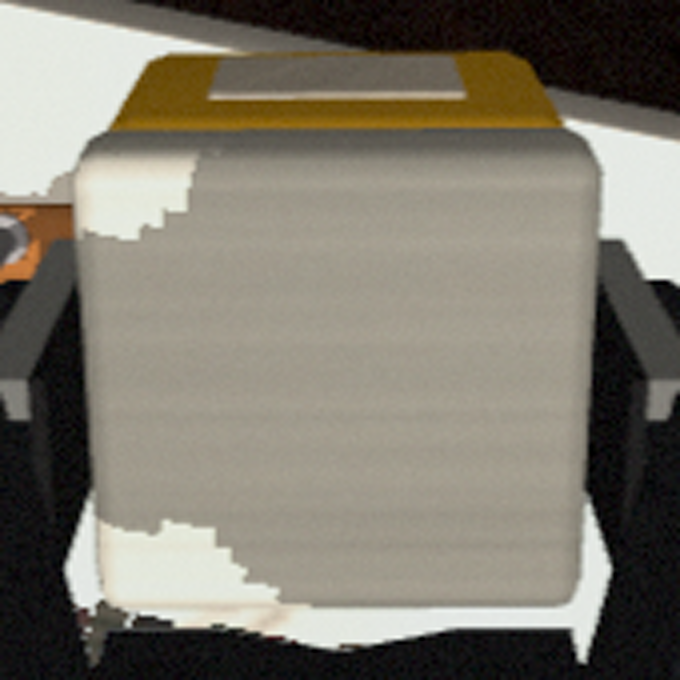

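```bash
python3 - <<'E'
from h import *
im,K,_=load('w10'); M=np.array(vision.calibration('wrist')['mount'])
for X,L in ((-.055,[(74,165),(606,167),(580,625),(98,625)]),(-.0532,[(76,155),(600,156),(580,605),(100,605)])):
    P=[]
    for x,y in L:
        o,d=ray(K,M,(x/4+170-.4,y/4+180-.4)); P.append((o+d*(X-o[0])/d[0])[1:])
    P=np.array(P); print(X,P.mean(0)*1000,np.linalg.norm(np.roll(P,-1,0)-P,axis=1))
E
```

```text
-0.055 [-0.4983 -0.1664] [0.0532 0.054  0.0538 0.0542]
-0.0532 [ 0.3508 -0.2102] [0.0531 0.0533 0.0541 0.0534]
```

Call:
carry_out --pt "0 0 0 0 -40 -8 40" --pt "0 0 0 0 -41 -9 40" --pt "0 0 0 10 -40 -9 40" --pt "0 0 0 40 0 0 40" --pt "0 0 0 45 0 0 40" --pt "0 0 0 35 0 0 40" --pt "0 0 0 20 0 0 40" --pt "0 0 0 0 0 0 40" --pt "0 0 0 0 0 0 40"

```text
time: 20.5
ee_pos: [0.4956, -0.1702, 0.0709]
tcp_rot: [-121.1, 89.9, -19.2]
wrist_force: [0.6, 0.8, -1.2]
opening: 0.0535
```

```bash
python3 - <<'E'
from h import *
im,_,_=snap('wrist','w11'); o,R,p=pose(); print(o['time'],p,o['opening'],o['wrist_force'],np.degrees(np.arctan2(-R[0,2],R[1,2])))
t=np.array([.4955,-.1698,.0535]); print(R.T@(t-p)*1000)
cv2.imwrite('pics/w11c.png',cv2.resize(im[130:290,140:360],None,fx=3.6,fy=3.6,interpolation=cv2.INTER_CUBIC))
E
```

```text
20.55 [ 0.4958 -0.1704  0.0711] 0.05325964813589144 [-0.6141 -0.0995 -1.7199] 11.830516636805806
[17.6277  0.1969  0.6268]
```

View pics/w11c.png

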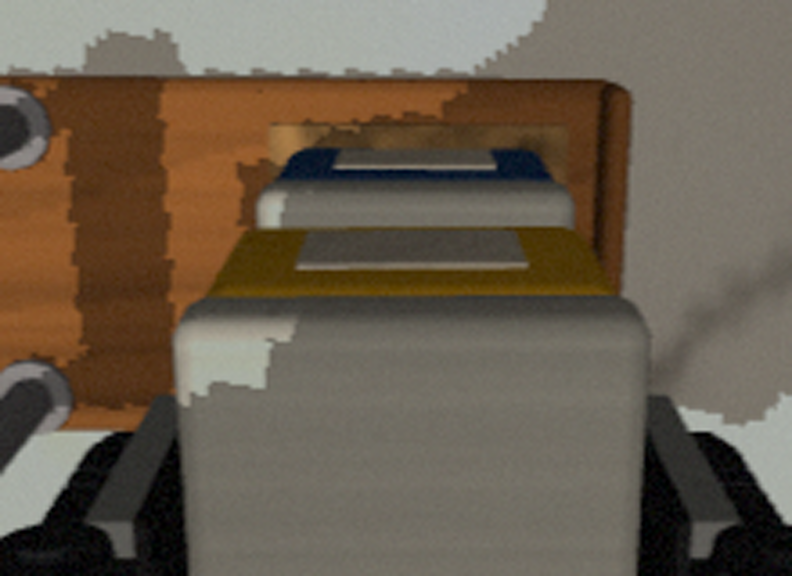

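Call:
carry_out --pt "0 0 0 8 0 0.6 40" --pt "0 0 0 6 0 0 40" --pt "0 0 0 2.5 0 0 40" --pt "0 0 0 0 0 0 40"

```text
time: 21.05
ee_pos: [0.4949, -0.1698, 0.0535]
tcp_rot: [-79.0, 90.0, 22.7]
wrist_force: [-0.9, 0.5, 3.6]
opening: 0.0531
```

Call:
carry_out --pt "0 0 0 1 0 0 40" --pt "0 0 0 0 0 0 40"

```text
time: 21.3
ee_pos: [0.4951, -0.1697, 0.0535]
tcp_rot: [-101.1, 89.9, 0.6]
wrist_force: [-5.0, 2.7, 11.0]
opening: 0.0536
```

Call:
carry_out --pt "0 0 0 -0.9 0 0 40" --pt "0 0 0 0 0 0 40" --pt "0 0 0 0 0 0 75" --pt "0 0 0 0 0 0 75" --pt "0 0 0 0 0 0 75" --pt "0 0 0 -10 0 0 75" --pt "0 0 0 -30 0 0 75" --pt "0 0 0 -45 0 0 75" --pt "0 0 0 -45 5 0 75" --pt "0 0 0 -20 5 0 75" --pt "0 0 0 0 0 0 75" --pt "0 0 0 0 0 0 75"

```text
time: 22.8
ee_pos: [0.485, -0.1718, 0.2022]
tcp_rot: [58.3, 89.9, 160.0]
wrist_force: [-0.2, -0.1, 0.2]
opening: 0.0639
```

```bash
python3 - <<'E'
from h import *
im,_,_=snap('wrist','w12'); o,R,p=pose(); print(o['time'],p,o['opening'],o['wrist_force'],np.degrees(np.arctan2(-R[0,2],R[1,2])))
cv2.imwrite('pics/w12c.png',cv2.resize(im[110:290,100:360],None,fx=3,fy=3,interpolation=cv2.INTER_CUBIC))
E
```

```text
22.85 [ 0.4849 -0.1717  0.2018] 0.06385910025508061 [ 1.0456  0.1043 -0.4236] 11.76689014144106
```

View pics/w12c.png

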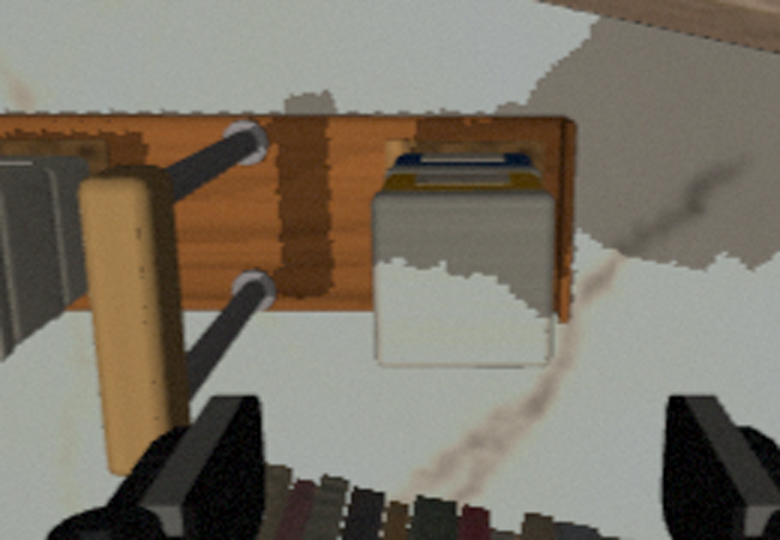

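Call:
carry_out --pt "0 0 0 -10 0 -20 75" --pt "0 0 0 -10 -5 -33 75" --pt "0 0 0 0 -5 -33 75" --pt "0 0 0 0 0 0 75" --pt "0 0 0 0 0 0 75"

```text
time: 23.48
ee_pos: [0.5121, -0.2536, 0.222]
tcp_rot: [46.7, 89.9, 148.5]
wrist_force: [-0.9, 0.9, -0.2]
opening: 0.0642
```

```bash
python3 - <<'E'
from h import *
im,_,_=snap('wrist','w13'); o,R,p=pose(); print(o['time'],p,o['opening'],o['wrist_force'],np.degrees(np.arctan2(-R[0,2],R[1,2])))
cv2.imwrite('pics/w13c.png',cv2.resize(im[100:300,130:380],None,fx=3,fy=3,interpolation=cv2.INTER_CUBIC))
E
```

```text
23.525 [ 0.5121 -0.2533  0.2224] 0.0641134035141667 [-0.0161 -0.4118 -0.746 ] 11.787261834347449
```

View pics/w13c.png

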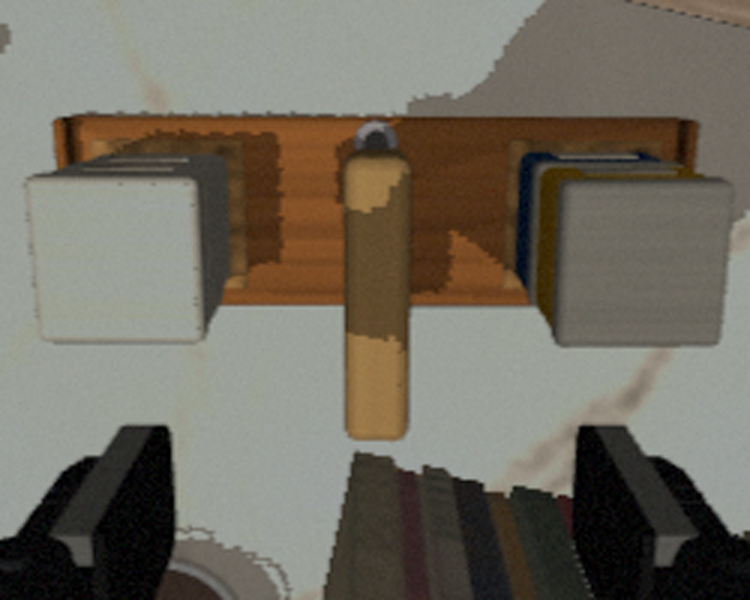

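```bash
python3 - <<'E'
from h import *
im,K,C=load('w13'); o,R,p=pose()
f=lambda x,y:(x/3+130-.33,y/3+100-.33)
for n,z,L in [('bar',.153,[(344,158),(411,156),(408,438),(345,438)]),('white',.107,[(27,178),(200,178),(203,342),(42,342)]),('yel',.107,[(557,180),(733,182),(722,345),(558,345)])]:
    q=quad(K,C,[f(*c) for c in L],z); print(n,*q,'tool',R.T@(np.append(q[0],z)-p)*1000)
E
```

```text
bar [ 0.511 -0.253] [0.0173 0.0786 0.0177 0.0781] [13.4452 11.755  11.7105 11.4892] tool [69.4378  0.9388  0.5263]
white [ 0.5267 -0.3332] [0.0534 0.0532 0.0521 0.0531] [11.7429 10.0008 11.7231 11.3907] tool [115.363    1.9496 -81.1998]
yel [ 0.4938 -0.1703] [0.0546 0.053  0.0533 0.0537] [11.0918 13.721  11.7227 15.0768] tool [115.516    0.8164  84.9574]
```

Call:
carry_out --pt "0 0 0 20 0.9 0.5 75" --pt "0 0 0 35 0 0 75" --pt "0 0 0 35 0 0 75" --pt "0 0 0 25 0 0 75" --pt "0 0 0 11 0 0 75" --pt "0 0 0 0 0 0 75" --pt "0 0 0 0 0 0 10" --pt "0 0 0 0 0 0 10" --pt "0 0 0 0 0 0 10" --pt "0 0 0 0 0 0 10" --pt "0 0 0 0 0 0 10" --pt "0 0 0 0 0 0 10" --squeeze 90

```text
time: 25.02
ee_pos: [0.5119, -0.2537, 0.0982]
tcp_rot: [-109.4, 89.9, -7.6]
wrist_force: [-0.4, 2.4, 6.0]
opening: 0.0163
```

```bash
python3 - <<'E'
from h import *
im,_,_=snap('wrist','w14'); o,R,p=pose(); print(o['time'],p,o['opening'],o['wrist_force'],np.degrees(np.arctan2(-R[0,2],R[1,2])))
E
```

```text
25.075 [ 0.512  -0.2537  0.0983] 0.01668292090401038 [-0.3177  2.0223  5.1876] 11.770833016567433
```

View pics/w14.png

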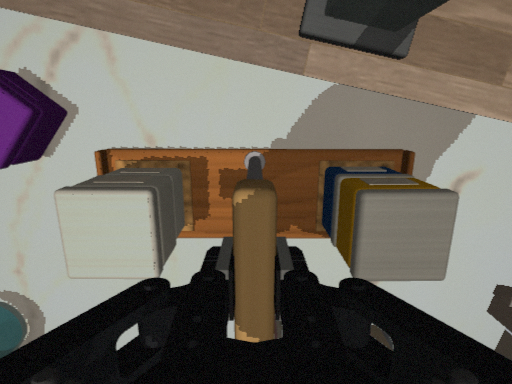

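Call:
carry_out --pt "0 0 0 -3 0 0 10" --pt "0 0 0 -5 0 0 10" --pt "0 0 0 -7 0 0 10" --pt "0 0 0 0 0 0 10" --pt "0 0 0 0 0 0 10" --squeeze 110

```text
time: 25.7
ee_pos: [0.5114, -0.2537, 0.1119]
tcp_rot: [51.5, 90.0, 153.3]
wrist_force: [-0.5, -0.5, -8.1]
opening: 0.0163
```

```bash
python3 - <<'E'
from h import *
im,_,_=snap('wrist','w15'); o,R,p=pose(); print(o['time'],p,o['opening'],o['wrist_force'],o['torque'],np.degrees(np.arctan2(-R[0,2],R[1,2])))
im2,_,_=snap('scene','s15'); cv2.imwrite('pics/s15c.png',cv2.resize(im2[200:310,260:390],None,fx=5,fy=5,interpolation=cv2.INTER_CUBIC))
E
```

```text
25.75 [ 0.5114 -0.2537  0.1118] 0.016466867862984107 [-0.5753  0.5005 -8.402 ] [ 0.0409 -0.0158  0.0716] 11.766793529609663
```

View pics/w15.png

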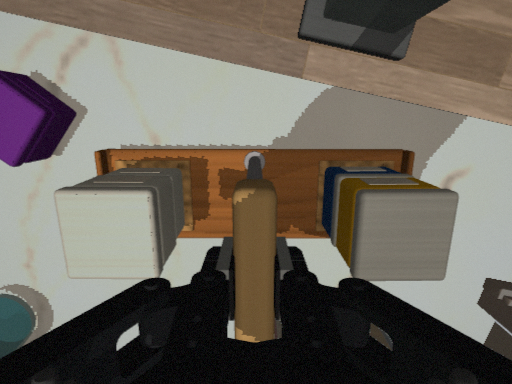

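View pics/s15c.png

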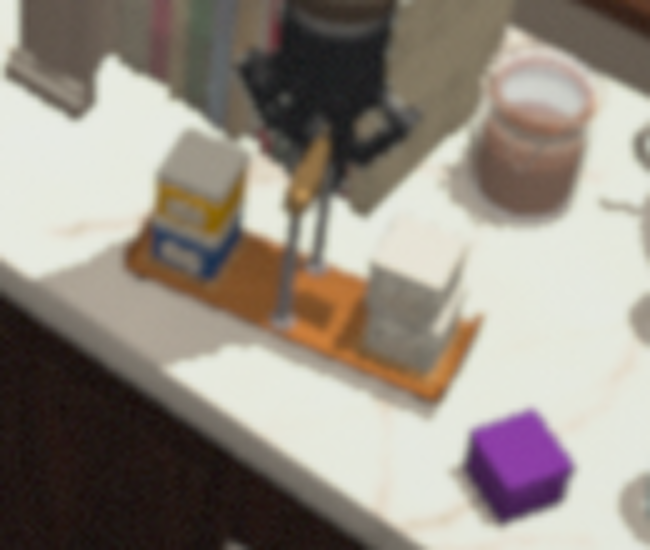

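Call:
carry_out --pt "0 0 0 -6 0 0 10" --pt "0 0 0 -11 0 0 10" --pt "0 0 0 -14 0 0 10" --pt "0 0 0 -15 0 0 10" --pt "0 0 0 -15 0 0 10" --pt "0 0 0 -13 0 0 10" --pt "0 0 0 -8 0 0 10" --pt "0 0 0 -4 0 0 10" --pt "0 0 0 0 0 0 10" --pt "0 0 0 0 0 0 10" --pt "0 0 0 0 0 0 10" --pt "0 0 0 0 0 0 10"

```text
time: 27.3
ee_pos: [0.5114, -0.2537, 0.1979]
tcp_rot: [55.6, 90.0, 157.3]
wrist_force: [0.4, -0.4, -7.6]
opening: 0.0162
```

```bash
python3 - <<'E'
from h import *
im,_,_=snap('wrist','w16'); o,R,p=pose(); print(o['time'],p,o['opening'],o['wrist_force'],o['torque'],R)
im2,_,_=snap('scene','s16')
A=cv2.resize(im2[190:310,260:390],None,fx=3.2,fy=3.2,interpolation=cv2.INTER_CUBIC)
B=cv2.resize(im,(384*4//3*3//4+0,384))if 0 else im
W=np.zeros((384,800,3),np.uint8);W[:,:400]=A[:384,:400];W[:,400:]=cv2.resize(im,(400,300))[:300].copy() if 0 else 0
W[:300,400:]=cv2.resize(im,(400,300)); cv2.imwrite('pics/m16.png',W)
a=load('w15')[0]; print(np.abs(a[140:290,50:460].astype(int)-im[140:290,50:460]).mean())
E
```

```text
27.35 [ 0.5114 -0.2537  0.1979] 0.016454508956289766 [ 0.5056  0.3164 -9.1757] [-0.0442 -0.0311 -0.0148] [[-0.0003 -0.979  -0.2039]
 [ 0.0001 -0.2039  0.979 ]
 [-1.      0.0002  0.0001]]
10.933869918699187
```

View pics/m16.png

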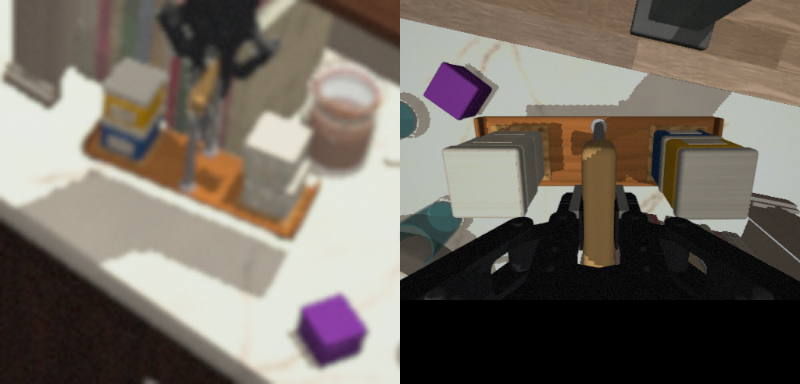

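The carrier hangs level with all four tins aboard. In the wrist view the tray runs from about (97,150) to (413,150), the same pixels as just after lift-off. I'm handing in.

```bash
python3 -c "
from workcell import job_done
print(job_done())"
```

```text
the job is handed in; nothing more can be done
None
```

The job is done and handed in. The blue tin is on its pad, the yellow tin is stacked on it, and the arm is holding the carrier about 100 mm above the counter with all four tins aboard.

- **Last checks:** at 27.3 s of the 67 s the tool was vertical and the grip was holding. The vertical load was about 8–9 N, which fits the 0.8 kg carrier. The last wrist view shows the tray in the same place as just after lift-off, so I saw no tilt or slip.
- **Placing:** the blue tin measured within about 1 mm of its pad's centre. The yellow tin sits about 1 mm from the blue one, and its measured yaw of 11–15° scattered around the carrier's 11.8°. Bystanders were not touched as far as I could see, but I did not re-measure them at the end.
- **What disagreed:** the fingertips turned out to be about 30 mm behind the reported tool point, in both the wrist and scene views. Because of that, my first try at the blue tin closed the fingers just above its lid without gripping. I corrected for the offset in every later grasp.
- **Smaller differences:** distances along the tool from the wrist camera fitted best with a 3–5 mm correction. I also pressed the yellow tin down with about 11 N, then eased off before letting go.

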